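# Shim the rocking hat-blocking stand

## Robot

A 6-joint arm with a two-finger parallel gripper is mounted at the origin on the work surface. World frame = base frame: x ahead of the robot, y to its left, z up, the work surface at z = 0. Lengths are in m, angles in rad, forces in N, time in s.
With the tool pointing down it reaches from about 0.35 to 0.775 m from the base axis. Payload 7.3 kg.
Tool frame: the origin (TCP) lies midway between the tips of the shut fingers; the grasp point (between the pads) lies 19 mm behind it; z points along the fingers, y is the line along which they close (so a half turn about z gives the same grasp; the last joint's range is limited). The gripper opens to 92 mm and grips with 3 to 60 N. Pads are 19 mm wide; open, the fingers measure 130 mm over their backs; the gripper's body (75 mm by 190 mm) begins 47 mm behind the grasp point.
Start: joints at [-0.146, 0.342, 1.524, -0, 1.275, -0.146], TCP at [0.525, 0, 0.227] pointing down, gripper open.
Joint ranges: [-2.53, 2.53], [-0.77, 2.02], [0.04, 2.7], [-1, 4.14], [0.28, 2.66], [-3.11, 3.11]. Speed limits (rad/s): [2.57, 2.57, 3.14, 3.14, 3.14, 3.14].

## Interface

Orientations are given as [roll, pitch, yaw] about the fixed x, y, z axes, in that order (R = Rz(yaw) Ry(pitch) Rx(roll)).
In Python, from cell import monitor, vision, workorder gives the robot as it stands.
- The arm moves only by the tool move_arm, never from a script. Its argument "rows" is a list of rows, each a list of 5 numbers: the shift along the world's x, y, z in mm, then the turn about the world's z in rad, then the closure, from -1 (fully open) to 1 (shut). A call has 1 to 12 rows; each row shifts and turns the commanded pose from where the row before left it; what a row does not reach is not made up. A row lasts 1/10 s, in which the tool goes at most 50 mm and 8.59 degrees, less where a joint would pass 70% of its speed; a pose out of reach is approached as far as the arm can. A call is refused whole if a number of a shift passes 50 or a number of a turn 0.15, either way. A call with a gripper value outside its range is refused whole. The fingers move at their own pace and stop on an object; "newtons" is the grip in N (left out, the last holds). Time passes only in rows, so rows that do not move let the fingers close. It gives the time, the measured TCP pose, the force, the opening and the grip force at its end, in the units of the state.
- monitor.observe(): the state, without advancing time (a new reading comes with each control period).
- vision.read_camera(name): name is "scene" or "side" or "wrist"; returns the picture (480x640x3 uint8, red, green, blue); there is no depth.
- vision.get_calibration(name): a dict with "K" (3x3 intrinsics, pixels), "T" (4x4, takes a point from camera to world coordinates); the wrist camera has in their place "mount" (4x4, takes a point from camera to tool coordinates, whose origin is the TCP and whose axes are the flange's). Camera axes: x right, y up, looking along -z (the intrinsics and any distortion apply to the point x, -y, -z); pixel columns grow to the right and rows downward; lengths in m; the calibration is good to about 2 mm. The wrist camera is an equidistant fisheye: a pixel r from the principal point sees the ray r / f radians off the axis. A picture is of the moment at which its call begins: read the wrist's pose just before it. get_calibration takes no time and is no camera call.
- workorder.hand_in(): hands the job in; it is judged then, once.
The state is a dict: "time": time; "qpos": joint angles; "qvel": joint speeds; "joint_efforts": joint torques, N m; "tool_pos": TCP position; "tool_rot": TCP orientation; "contact_force": force on the tool from outside, world axes, zero at the start; "torque": the same for the moment, N m; "opening": finger opening in m; "grip_force": force on a finger pad.
Only numpy, scipy, OpenCV 4.12 (cv2) and the standard library are available. Lean on these libraries where they do the work, as an engineer would, in place of code of your own. Each camera call takes 0.05 s, during which the arm holds its last target. There are 200 camera calls.

## Task

The hat-blocking stand rocks because one of its four feet has lost its rubber buffer. Push the dark wooden wedge along the table, thin end first, under that bare foot until the foot just rests on it, with the other three feet all staying down on the table; do not pick the wedge up and do not shift the stand. Then press down firmly (about 10 N) with the fingertips on the end of that same arm, to prove that it no longer dips, and leave everything else where it stands.

Things in the scene. Friction and masses are not known exactly. Their poses are not given: they have to be found in the camera images.
- stand: Loose hat-blocking stand, 2.2 to 3.4 kg: beech cross of two 340 mm beams, 46 wide, 26 thick (top 46 mm above the table), an oval wooden crown block, top at 178 mm, covering x -81 to 81, y -126 to 68 mm. Origin on the table under the middle, z up; arms along its +x, -x, +y, -y, feet 150 mm out. Three have black domed rubber buffers 36 mm wide; the +y foot is bare. 2 to 3 N down on that arm's end rocks it
- wedge: Loose dark wooden wedge flat on the table, 110 mm long, 40 wide, 45 g. Origin: centre of its underside; +x to the thin nose (3 mm high, at x = +55 mm), -x to the upright butt (22 mm high, at x = -55 mm); even slope. Starts beyond the +y arm, nose roughly towards the bare foot, up to 10 mm and 10 degrees off line. Slides at under 0.6 N while free; once the foot bears on it the push climbs to 10 N in some 8 mm
- bare_foot (a point): Lowest point of the bare foot: a steel dome 24 mm wide under the stand's +y arm, 20 mm inward of the arm's outer end, 9 mm above the table while the stand is level. The wedge is 9 mm high 35 mm behind its nose, where it first touches; a push of 3 to 6 N then seats it well. Pushed much harder (10 N and up) it jacks this arm up, lifting a side foot, or shoves the whole stand. The wedge stays where it is left
- press_spot (a point): Top face of the +y arm straight above the bare foot, 46 mm above the table: press down here. Without the wedge under it the arm dips up to 9 mm
- opposite_foot (a point): Underside of the rubber foot at the end of the stand's -y arm, at table height when down (the fourth foot, on the -x arm, is like it)
- plus_x_foot (a point): Underside of the rubber foot at the end of the stand's +x arm, on the table (z = 0) when down
- spool: Loose green thread spool, 40 mm wide, 53 mm high, upright, origin under its middle; leave it alone
- pin_jar: Loose glass jar with metal lid, 54 mm wide, 65 mm high, origin under its middle; leave it alone
- brush: Loose paint brush lying along its own x, about 200 mm long, origin near its middle; leave it alone
- pliers: Loose pliers with red handles lying along their own x, 155 mm long, 12 mm high, origin under the pivot; leave them alone
- bowl: Loose empty steel bowl, 180 mm wide, 65 mm high, on the right, origin under its middle; leave it alone
- hammer: Loose hammer lying along its own x at the back, origin near its middle; leave it alone
There are look-alikes about, which are no part of the job. Several things have the shape of the wedge; the one meant has the colours described above.

How it is judged:
By the outcome, as a careful person would: the job done as asked, in the order asked, and still so for the second after the job is handed in, with the robot touching nothing.
It also fails if it takes over 48 s, if anything falls off the work surface, if the arm or the gripper's body presses on something with over 40 N, if the wrist force passes 120 N, or if a joint passes its speed limit or range.

## Working session

There is one attempt and no reset: what is moved stays moved. The work goes in short steps, Python scripts to look and compute and a tool call to move; the robot and the scene stay as the last step left them, time stands still between calls to the robot, and variables do not carry over. Pictures are saved under pics/ and viewed, at most 10 in all, crops included, and the job is handed in when it is done.

Besides the shell and the picture viewer there is one more tool, called as name([rows], argument=value, ...), one row to a line, values as JSON. move_arm: Moves the arm, as the interface text tells. Its arguments: {"type":"object","properties":{"rows":{"type":"array","items":{"type":"array","items":{"type":"number"}}},"newtons":{"type":"number"}},"required":["rows"]}

```bash
mkdir -p pics; cat > h.py <<'E'
import numpy as np, cv2
from cell import monitor, vision, workorder
def snap(n,f):
    im=vision.read_camera(n); cv2.imwrite('pics/'+f,im[:,:,::-1]); return im
def ray(n,u,v):
    c=vision.get_calibration(n);K=np.array(c['K']);T=np.array(c['T'])
    d=np.linalg.inv(K)@[u,v,1]; d=T[:3,:3]@[d[0],-d[1],-d[2]]
    return T[:3,3],d
def onz(n,u,v,z):
    o,d=ray(n,u,v); return o+d*(z-o[2])/d[2]
def proj(n,p):
    c=vision.get_calibration(n);K=np.array(c['K']);T=np.array(c['T'])
    q=T[:3,:3].T@(np.array(p)-T[:3,3]); q=K@[q[0],-q[1],-q[2]]; return q[:2]/q[2]
E
python3 - <<'E'
from h import *
a=snap('scene','s0.png');b=snap('side','d0.png')
for n in('scene','side'):
    c=vision.get_calibration(n);print(n,c.keys(),np.round(c['K'],1).tolist(),np.round(c['T'],3).tolist())
s=monitor.observe();print({k:np.round(v,3) for k,v in s.items()})
E
```

```text
scene dict_keys(['K', 'T']) [[521.1, 0.0, 318.3], [0.0, 521.1, 234.5], [0.0, 0.0, 1.0]] [[0.463, -0.631, 0.623, 1.284], [0.886, 0.314, -0.341, -0.504], [0.019, 0.71, 0.704, 0.85], [0.0, 0.0, 0.0, 1.0]]
side dict_keys(['K', 'T']) [[485.9, 0.0, 318.1], [0.0, 485.9, 231.6], [0.0, 0.0, 1.0]] [[-0.892, 0.2, -0.406, 0.193], [-0.452, -0.432, 0.781, 0.689], [-0.019, 0.88, 0.475, 0.567], [0.0, 0.0, 0.0, 1.0]]
{'time': np.float64(0.1), 'qpos': array([-0.146,  0.343,  1.525, -0.   ,  1.275, -0.146]), 'qvel': array([ 0.   , -0.   , -0.001,  0.   ,  0.002, -0.001]), 'joint_efforts': array([ 1.0000e-03, -4.3200e+01, -2.4469e+01,  7.2000e-02,  5.3000e-02,
       -0.0000e+00]), 'tool_pos': array([0.525, 0.   , 0.226]), 'tool_rot': array([-3.14 , -0.   ,  1.571]), 'contact_force': array([ 0.225, -0.238,  0.343]), 'torque': array([ 0.037,  0.023, -0.015]), 'grip_force': np.float64(0.0), 'opening': np.float64(0.092)}
```

View pics/s0.png

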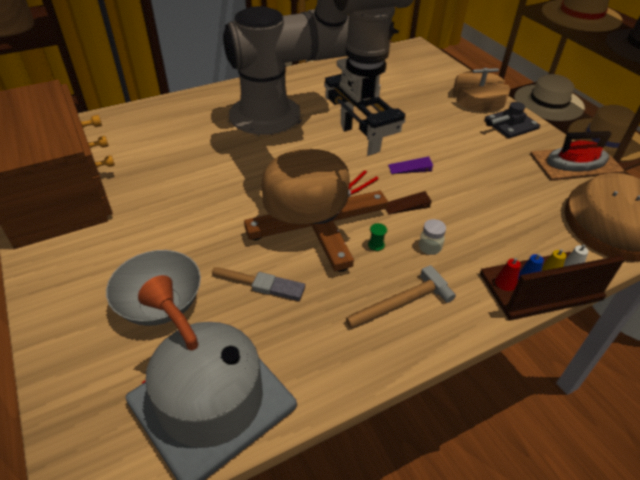

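View pics/d0.png

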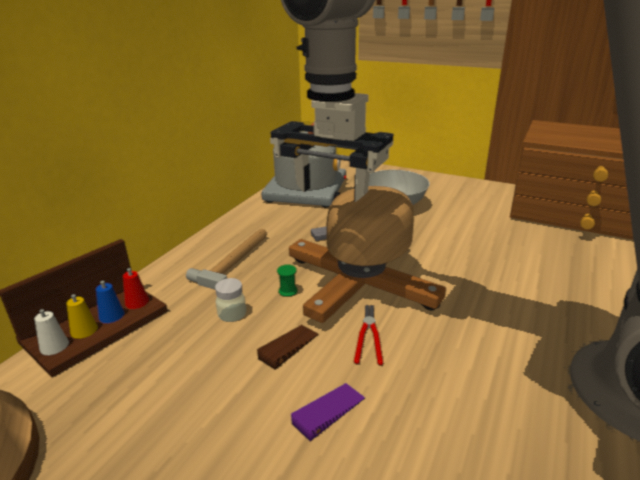

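The scene view shows two wedge shapes. The dark brown one is at scene (408,203) / side (288,346), with its nose towards the stand arm that ends at scene (378,200) / side (318,303). The purple one, at scene (410,166) / side (328,410), is the look-alike. The dark brown wedge fits "dark wooden" and lies beyond an arm, so I'll confirm it in a crop.

```bash
python3 - <<'E'
from h import *
a=cv2.imread('pics/s0.png');b=cv2.imread('pics/d0.png')
A=cv2.resize(a[150:280,235:445],(800,495),interpolation=cv2.INTER_CUBIC)
B=cv2.resize(b[230:380,245:455],(800,571),interpolation=cv2.INTER_CUBIC)
cv2.imwrite('pics/c1.png',A);cv2.imwrite('pics/c2.png',B)
E
```

```text
(no output)
```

View pics/c1.png

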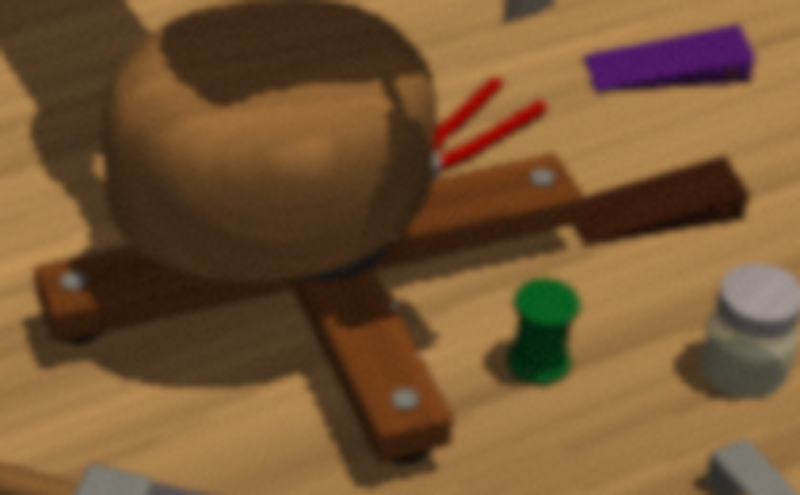

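View pics/c2.png

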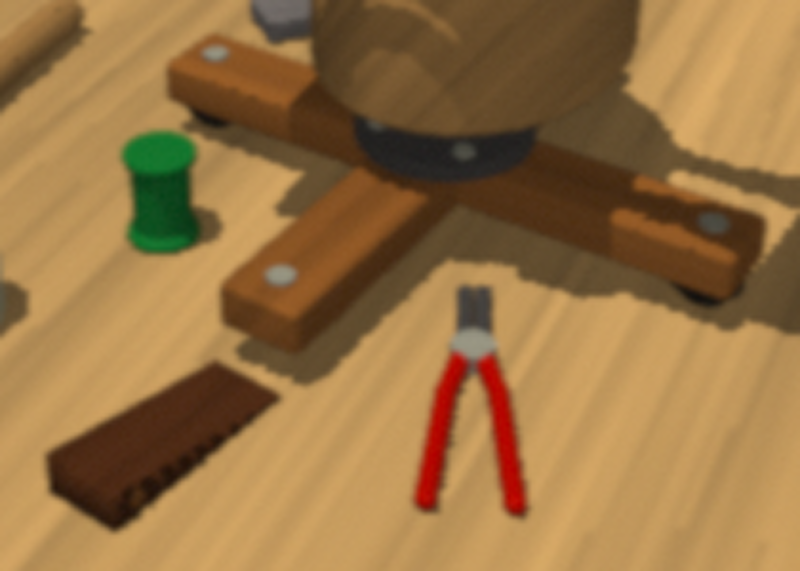

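Confirmed: the dark brown wedge, nose at crop-2 (216–279, 362–399), faces the bare +y arm, whose screw is at scene (377,196) / side (319,302). Next I measure both.

```bash
python3 - <<'E'
from h import *
s=210/800
S=lambda x,y:(235+x*s,150+y*s); D=lambda x,y:(245+x*s,230+y*s)
P=lambda n,t,uv,z:print(t,n,np.round(onz(n,*uv,z)*1000,1))
for t,p in(('+y',(542,177)),('B',(404,399)),('C',(72,281))):P('scene',t,S(*p),.046)
for t,p in(('+y',(281,275)),('B',(215,52)),('-x',(713,223))):P('side',t,D(*p),.046)
for t,p,z in(('noseL',(216,362),.003),('noseR',(279,399),.003),('buttTL',(49,458),.022),('buttTR',(122,492),.022),('buttBR',(114,530),0)):P('side',t,D(*p),z)
for t,p,z in(('buttTa',(727,158),.022),('buttTb',(745,193),.022),('nose',(585,243),0),('buttBb',(743,216),0)):P('scene',t,S(*p),z)
# side mask of wedge -> refine
b=cv2.imread('pics/d0.png')
m=((b.max(2)<75)).astype(np.uint8); m[:,:250]=0;m[:318]=0;m[375:]=0;m[:,322:]=0
n,l,st,c=cv2.connectedComponentsWithStats(m);i=1+st[1:,4].argmax()
print(st[i]);k=max(cv2.findContours((l==i).astype(np.uint8),0,2)[0],key=cv2.contourArea)
print(cv2.approxPolyDP(k,2.5,True)[:,0].tolist())
E
```

```text
+y scene [520.7  70.4  46. ]
B scene [647.2 -99.5  46. ]
C scene [ 477.8 -227.4   46. ]
+y side [517.9  67.3  46. ]
B side [ 646.4 -103.9   46. ]
-x side [348.  -59.4  46. ]
noseL side [541.7  90.3   3. ]
noseR side [502.9 101.    3. ]
buttTL side [564.1 197.4  22. ]
buttTR side [525.2 201.6  22. ]
buttBR side [529.8 203.    0. ]
buttTa scene [535.2 206.   22. ]
buttTb scene [568.8 195.8  22. ]
nose scene [543.9  93.4   0. ]
buttBb scene [567.7 199.6   0. ]
[259 338  53  31 389]
[[311, 338], [275, 360], [271, 358], [274, 354], [267, 357], [261, 352], [265, 346], [259, 350], [259, 358], [275, 368]]
```

```bash
python3 - <<'E'
from h import *
for n,t,u,v,z in(('side','jarlid',229,287,.065),('scene','jarlid',434,228,.065),('scene','purple nose',391,170,0),('scene','purple butt',432,158,.022),('side','spool top',287,270,.053)):print(t,n,np.round(onz(n,u,v,z)*1000))
E
```

```text
jarlid side [673. 119.  65.]
jarlid scene [683. 112.  65.]
purple nose scene [401. 194.   0.]
purple butt scene [429. 303.  22.]
spool top side [616.   9.  53.]
```

move_arm([
  [5,40,0,-0.1,1],
  [6,40,0,-0.127,1],
  [5,40,-20,0,1],
  [5,40,-30,0,1],
  [5,40,-30,0,1],
  [5,41,-30,0,1],
  [0,0,0,0,1],
], newtons=20)

```text
time: 0.8
tool_pos: [0.5528, 0.2435, 0.1122]
tool_rot: [-3.134, 0.003, 1.348]
contact_force: [0.5, -0.8, -1.2]
opening: 0.0404
grip_force: 0.0
```

move_arm([
  [2,-1,-35,0,1],
  [2,-1,-35,0,1],
  [0,0,-22,0,1],
  [0,0,-8,0,1],
  [0,0,0,0,1],
  [0,0,0,0,1],
  [0,0,0,0,1],
])

```text
time: 1.5
tool_pos: [0.5609, 0.2379, 0.0194]
tool_rot: [3.139, -0.001, 1.344]
contact_force: [0.2, -0.4, -0.5]
opening: 0.0006
grip_force: 0.0
```

```bash
python3 - <<'E'
from h import *
b=snap('side','d1.png');s=monitor.observe();print(s['tool_pos'],s['contact_force'],s['opening'])
cv2.imwrite('pics/c3.png',cv2.resize(b[270:420,200:400],(800,600),interpolation=cv2.INTER_CUBIC))
E
```

```text
[0.56079769 0.23798053 0.01926223] [-0.5412151  -0.56106942 -0.43446997] 0.0007488897184440995
```

View pics/c3.png

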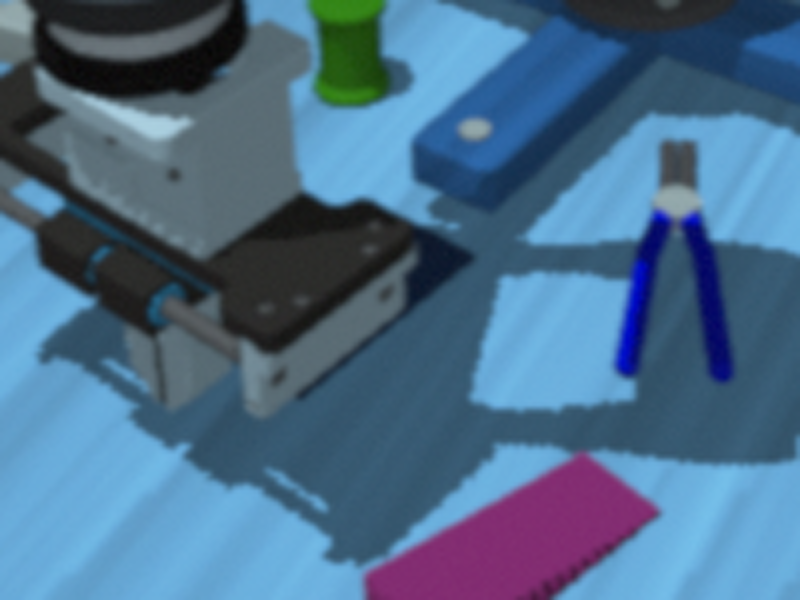

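The crop (channels swapped) shows the shut fingers on the table side beyond the wedge, which the gripper body hides. Everything else is undisturbed. I'll lower, centre on the wedge axis and approach.

move_arm([
  [-4,0,-8,0,1],
  [0,0,0,0,1],
  [-2,-9,0,0,1],
  [-2,-9,0,0,1],
  [-1,-4,0,0,1],
  [-1,-4,0,0,1],
  [-1,-4,0,0,1],
  [-1,-4,0,0,1],
  [-1,-4,0,0,1],
  [-1,-4,0,0,1],
  [0,0,0,0,1],
  [0,0,0,0,1],
])

```text
time: 2.75
tool_pos: [0.5458, 0.1957, 0.0096]
tool_rot: [-3.142, 0.0, 1.344]
contact_force: [-0.6, 0.5, -0.3]
opening: 0.0007
grip_force: 0.0
```

```bash
python3 - <<'E'
from h import *
b=snap('scene','s2.png');s=monitor.observe();print(s['time'],s['tool_pos'],s['contact_force'])
cv2.imwrite('pics/c4.png',cv2.resize(b[130:280,300:500,::-1],(800,600),interpolation=cv2.INTER_CUBIC))
E
```

```text
2.8 [0.54590278 0.19581785 0.00963776] [ 0.10506721  0.38168595 -0.66282136]
```

View pics/c4.png

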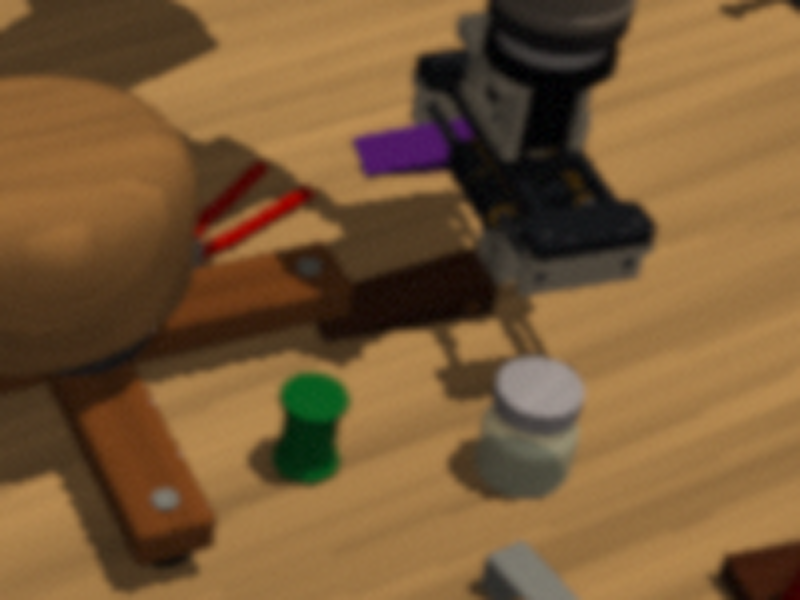

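The wedge, nose corner at crop (325,338), is now partly under the arm end and lined up. The fingers are on its butt. I'll push on.

move_arm([
  [-1,-4,0,0,1],
  [-1,-4,0,0,1],
  [-1,-4,0,0,1],
  [-1,-4,0,0,1],
  [-1,-4,0,0,1],
  [-1,-4,0,0,1],
  [-0.5,-2,0,0,1],
  [-0.5,-2,0,0,1],
  [-0.5,-2,0,0,1],
  [0,0,0,0,1],
  [0,0,0,0,1],
])

```text
time: 3.9
tool_pos: [0.5384, 0.1658, 0.0096]
tool_rot: [3.142, 0.0, 1.344]
contact_force: [1.2, -0.0, 0.4]
opening: 0.0007
grip_force: 0.0
```

```bash
python3 - <<'E'
from h import *
F=[]
for i in range(6):
    b=vision.read_camera('scene');F.append(monitor.observe()['contact_force'])
s=monitor.observe();print(s['time'],s['tool_pos'],np.mean(F,0),np.std(F,0))
cv2.imwrite('pics/c5.png',cv2.resize(b[130:280,300:500,::-1],(800,600),interpolation=cv2.INTER_CUBIC))
E
```

```text
4.2 [0.53837419 0.16585698 0.00964613] [-0.05300979  0.03944849 -0.23557099] [0.17566304 0.47099591 0.42218954]
```

move_arm([
  [-0.5,-2,0,0,1],
  [-0.5,-2,0,0,1],
  [-0.5,-2,0,0,1],
  [-0.5,-2,0,0,1],
  [-0.25,-1,0,0,1],
  [-0.25,-1,0,0,1],
  [0,0,0,0,1],
  [0,0,0,0,1],
])

```text
time: 5.0
tool_pos: [0.536, 0.156, 0.0097]
tool_rot: [3.141, -0.0, 1.344]
contact_force: [-0.4, 3.5, -0.5]
opening: 0.0002
grip_force: 1.9
```

move_arm([
  [-0.25,-1,0,0,1],
  [0,0,0,0,1],
  [-0.25,-1,0,0,1],
  [0,0,0,0,1],
  [0,0,0,0,1],
])

```text
time: 5.5
tool_pos: [0.5357, 0.1545, 0.0097]
tool_rot: [3.141, -0.001, 1.344]
contact_force: [1.1, 5.3, -0.3]
opening: 0.0
grip_force: 3.2
```

move_arm([
  [-0.25,-1,0,0,1],
  [0,0,0,0,1],
  [0,0,0,0,1],
])

```text
time: 5.8
tool_pos: [0.5356, 0.1538, 0.0098]
tool_rot: [3.141, -0.002, 1.344]
contact_force: [2.0, 6.9, -1.5]
opening: 0.0006
grip_force: 4.0
```

```bash
python3 - <<'E'
from h import *
F=[]
for i in range(6):
    b=vision.read_camera('side' if i%2 else 'scene');F.append(monitor.observe()['contact_force'])
    if i==4: a=b
s=monitor.observe();print(s['time'],s['tool_pos'],np.mean(F,0))
cv2.imwrite('pics/s5.png',a[:,:,::-1]);cv2.imwrite('pics/d5.png',b[:,:,::-1])
E
```

```text
6.1 [0.53556638 0.15378444 0.00978976] [ 1.9987257   8.15710962 -1.49179605]
```

move_arm([
  [0.25,1,0,0,1],
  [1,4,0,0,1],
  [2,8,0,0,1],
  [6,25,0,0,1],
  [8,35,0,0,1],
  [5,20,10,0,1],
  [0,0,40,0,1],
  [0,0,40,0,1],
  [0,0,20,0,1],
  [0,0,0,0,1],
  [0,0,0,0,1],
])

```text
time: 7.2
tool_pos: [0.557, 0.2458, 0.1193]
tool_rot: [-3.141, 0.0, 1.344]
contact_force: [0.1, 1.8, 0.2]
opening: 0.0005
grip_force: 0.0
```

```bash
python3 - <<'E'
from h import *
a=snap('scene','s6.png')[:,:,::-1];b=snap('side','d6.png')[:,:,::-1];s=monitor.observe();print(s['time'],s['tool_pos'],s['contact_force'])
A=cv2.resize(a[150:280,235:445],(800,495));B=cv2.resize(b[230:380,245:455],(800,571))
o=np.hstack([cv2.resize(a[150:270,235:435],(400,240)),cv2.resize(b[230:350,255:455],(400,240))]);
cv2.imwrite('pics/c6.png',cv2.resize(o,None,fx=1,fy=1));cv2.imwrite('pics/c6b.png',B)
E
```

```text
7.3 [0.55638329 0.245504   0.117946  ] [-0.75324039  0.11448381 -0.15353806]
```

View pics/c6b.png

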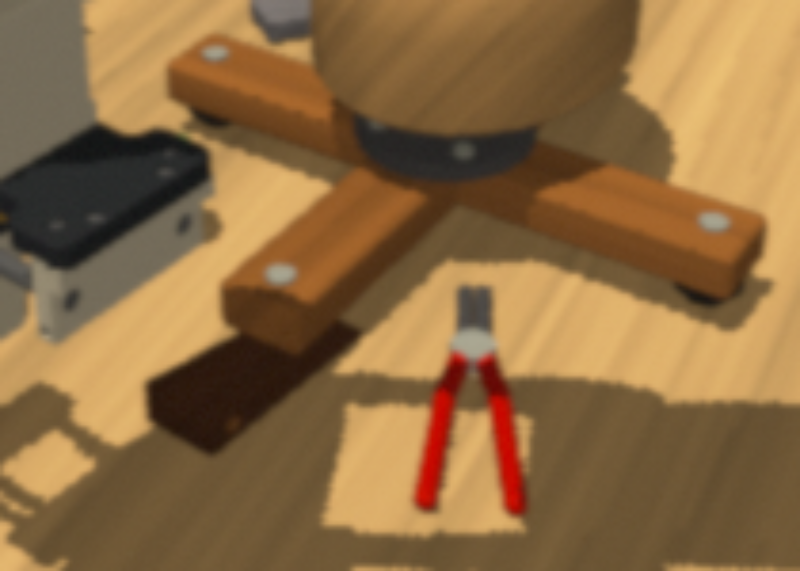

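The side crop shows the wedge under the +y arm with the stand where it was (screws at crop (281,273), (215,52), (713,222)). I'll check for lift or shift at subpixel level.

```bash
python3 - <<'E'
from h import *
def cmp(f0,f1,pts):
    a=cv2.cvtColor(cv2.imread(f0),6).astype(np.float32);b=cv2.cvtColor(cv2.imread(f1),6).astype(np.float32)
    for t,(u,v) in pts.items():
        P=cv2.resize(a[v-8:v+9,u-10:u+11],None,fx=10,fy=10,interpolation=2);Q=cv2.resize(b[v-13:v+14,u-15:u+16],None,fx=10,fy=10,interpolation=2)
        r=cv2.matchTemplate(Q,P,cv2.TM_CCOEFF_NORMED);_,m,_,l=cv2.minMaxLoc(r);print(f1,t,(np.array(l)-50)/10,round(m,3))
cmp('pics/s0.png','pics/s6.png',{'+y':(377,196),'+x':(341,255),'-y':(254,224)})
cmp('pics/d0.png','pics/d6.png',{'+y':(319,302),'+x':(301,244),'-x':(432,288)})
p=np.array([.5193,.0688,.046])
for n in('scene','side'):print(n,'px per mm up',proj(n,p+[0,0,.001])-proj(n,p),'y',proj(n,p+[0,.001,0])-proj(n,p))
E
```

```text
pics/s6.png +y [-0.3 -0.5] 0.699
pics/s6.png +x [0. 0.] 0.997
pics/s6.png -y [-0.1  0.1] 0.996
pics/d6.png +y [ 0.3 -0.6] 0.829
pics/d6.png +x [ 0.  -0.1] 0.998
pics/d6.png -x [-0.5 -1.2] 0.785
scene px per mm up [ 0.04117577 -0.32072068] y [ 0.35699664 -0.12151024]
side px per mm up [-0.01093772 -0.45605603] y [-0.25459469  0.30701168]
```

```bash
python3 - <<'E'
from h import *
def cen(f,u,v,r=7):
    a=cv2.imread(f).astype(np.float32)[v-r:v+r+1,u-r:u+r+1]
    s=(a.max(2)-a.min(2))/(a.max(2)+1); w=np.clip(.55-s,0,.4)  # low saturation = steel
    n,l,st,c=cv2.connectedComponentsWithStats((w>.02).astype(np.uint8)); i=l[r,r]
    w=w*(l==i) if i else w; y,x=np.mgrid[-r:r+1,-r:r+1]
    return np.round([(w*x).sum()/w.sum()+u,(w*y).sum()/w.sum()+v,w.sum()],2)
for s,pts in(('s',{'+y':(377,196),'+x':(341,255),'-y':(254,224)}),('d',{'+y':(319,302),'+x':(301,244),'-x':(432,288)})):
    for t,p in pts.items(): print(s,t,*[cen(f'pics/{s}{k}.png',*p) for k in('0','6')])
a=cv2.imread('pics/d0.png')[265:320,385:460];b=cv2.imread('pics/d6.png')[265:320,385:460]
a2=cv2.imread('pics/s0.png')[180:220,345:400];b2=cv2.imread('pics/s6.png')[180:220,345:400]
f=lambda i:cv2.resize(i,(400,293),interpolation=2)
cv2.imwrite('pics/c7.png',np.vstack([np.hstack([f(a),f(b)]),np.hstack([f(a2),f(b2)])]))
E
```

```text
s +y [376.87 196.14   6.6 ] [376.91 196.02   6.71]
s +x [340.85 254.36   9.33] [340.82 254.34   9.22]
s -y [253.97 223.13   8.76] [253.88 223.17   8.39]
d +y [318.28 301.91  11.92] [318.21 301.63  12.26]
d +x [301.09 243.63   6.52] [301.06 243.6    6.54]
d -x [431.84 288.11  11.12] [431.93 287.9   10.95]
```

View pics/c7.png

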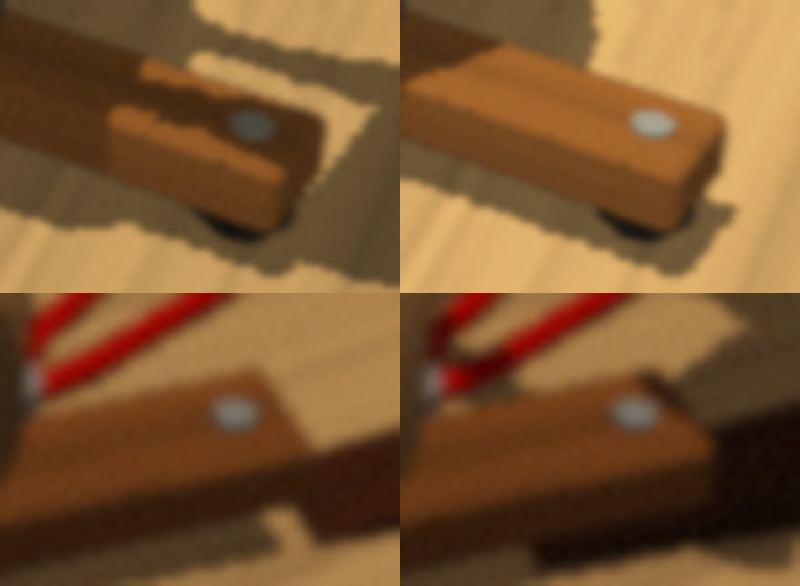

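The +y arm is up about 0.5 mm. The −x reading may be a lighting effect, since that screw went from shadow to light. I'll return to the start pose to get identical shadows and compare properly.

move_arm([
  [0,0,40,0,-1],
  [0,0,40,0,-1],
  [-1.4,-1.5,28,0.1,-1],
  [-5,-40,0,0.127,-1],
  [-5,-40,0,0,-1],
  [-5,-40,0,0,-1],
  [-5,-40,0,0,-1],
  [-5,-42,0,0,-1],
  [-5,-42,0,0,-1],
  [0,0,0,0,-1],
  [0,0,0,0,-1],
  [0,0,0,0,-1],
])

```text
time: 8.5
tool_pos: [0.5258, 0.0011, 0.2269]
tool_rot: [-3.14, -0.001, 1.571]
contact_force: [0.4, 1.4, 0.3]
opening: 0.0901
grip_force: 0.0
```

```bash
cat > cmp.py <<'E'
from h import *
import sys
def cmp(f0,f1,pts):
    a=cv2.cvtColor(cv2.imread(f0),6).astype(np.float32);b=cv2.cvtColor(cv2.imread(f1),6).astype(np.float32)
    for t,(u,v) in pts.items():
        P=cv2.resize(a[v-8:v+9,u-10:u+11],None,fx=20,fy=20,interpolation=2);Q=cv2.resize(b[v-11:v+12,u-13:u+14],None,fx=20,fy=20,interpolation=2)
        _,m,_,l=cv2.minMaxLoc(cv2.matchTemplate(Q,P,cv2.TM_CCOEFF_NORMED));print(f1,t,(np.array(l)-60)/20,round(m,3))
k=sys.argv[1];snap('scene',f's{k}.png');snap('side',f'd{k}.png')
s=monitor.observe();print(s['time'],s['tool_pos'],s['tool_rot'],s['opening'])
cmp('pics/s0.png',f'pics/s{k}.png',{'+y':(377,196),'+x':(341,255),'-y':(254,224)})
cmp('pics/d0.png',f'pics/d{k}.png',{'+y':(319,302),'+x':(301,244),'-x':(432,288)})
E
python3 cmp.py 8
```

```text
8.6 [0.52594422 0.00146183 0.22716626] [-3.14079602e+00 -2.75218995e-04  1.57249686e+00] 0.09149807481354075
pics/s8.png +y [-0.15 -0.2 ] 0.987
pics/s8.png +x [0. 0.] 0.997
pics/s8.png -y [-0.1  0.1] 0.997
pics/d8.png +y [ 0.  -0.3] 0.996
pics/d8.png +x [ 0.05 -0.1 ] 0.998
pics/d8.png -x [-0.15  0.  ] 0.996
```

With the same lighting, the +y arm is up about 0.6 mm. The +x, −x and −y feet show no lift and the stand has not shifted, so the wedge is well seated. Now the press.

move_arm([
  [-3,30,0,-0.14,1],
  [-3.5,37.5,0,0,1],
  [0,0,0,0,1],
  [0,0,-30,0,1],
  [0,0,-40,0,1],
  [0,0,-40,0,1],
  [0,0,-40,0,1],
  [0,0,-15,0,1],
  [0,0,0,0,1],
  [0,0,0,0,1],
])

```text
time: 9.6
tool_pos: [0.5199, 0.068, 0.063]
tool_rot: [3.141, 0.0, 1.432]
contact_force: [0.2, 0.2, -0.3]
opening: 0.0164
grip_force: 0.0
```

move_arm([
  [0,0,-5,0,1],
  [0,0,-4,0,1],
  [0,0,-1,0,1],
  [0,0,0,0,1],
  [0,0,0,0,1],
])

```text
time: 10.1
tool_pos: [0.5196, 0.0678, 0.0529]
tool_rot: [3.141, -0.0, 1.431]
contact_force: [-0.0, 0.5, 0.1]
opening: 0.0006
grip_force: 0.0
```

move_arm([
  [0,0,-2,0,1],
  [0,0,-2,0,1],
  [0,0,-1,0,1],
  [0,0,-1,0,1],
  [0,0,0,0,1],
  [0,0,0,0,1],
])

```text
time: 10.7
tool_pos: [0.5195, 0.0678, 0.0466]
tool_rot: [3.142, 0.0, 1.431]
contact_force: [-0.6, -0.4, 0.2]
opening: 0.0007
grip_force: 0.0
```

move_arm([
  [0,0,-0.5,0,1],
  [0,0,0,0,1],
  [0,0,0,0,1],
])

```text
time: 11.0
tool_pos: [0.5195, 0.0678, 0.0462]
tool_rot: [3.141, -0.0, 1.431]
contact_force: [-0.9, 0.5, 0.3]
opening: 0.0006
grip_force: 0.0
```

move_arm([
  [0,0,-0.5,0,1],
  [0,0,0,0,1],
  [0,0,0,0,1],
])

```text
time: 11.3
tool_pos: [0.5195, 0.0678, 0.046]
tool_rot: [3.141, -0.0, 1.431]
contact_force: [-1.2, -0.3, 5.7]
opening: 0.0003
grip_force: 2.6
```

move_arm([
  [0,0,-0.5,0,1],
  [0,0,0,0,1],
  [0,0,0,0,1],
])

```text
time: 11.6
tool_pos: [0.5196, 0.0678, 0.0459]
tool_rot: [3.141, -0.0, 1.431]
contact_force: [-2.9, -0.0, 8.7]
opening: 0.0002
grip_force: 4.6
```

move_arm([
  [0,0,-0.5,0,1],
  [0,0,0,0,1],
  [0,0,0,0,1],
])

```text
time: 11.9
tool_pos: [0.5196, 0.0678, 0.0458]
tool_rot: [3.141, -0.0, 1.431]
contact_force: [-3.5, 0.2, 12.7]
opening: 0.0004
grip_force: 6.6
```

The arm end took 12.7 N and moved only 0.2 mm. I'll hold near 10 N briefly, then lift off.

move_arm([
  [0,0,0.2,0,1],
  [0,0,0,0,1],
  [0,0,0,0,1],
  [0,0,0,0,1],
  [0,0,0,0,1],
  [0,0,0,0,1],
])

```text
time: 12.5
tool_pos: [0.5196, 0.0678, 0.0459]
tool_rot: [3.141, -0.0, 1.431]
contact_force: [-3.0, -0.0, 11.7]
opening: 0.0005
grip_force: 5.8
```

move_arm([
  [0,0,1,0,1],
  [0,0,3,0,1],
  [0,0,15,0,1],
  [0,0,40,0,1],
  [0,0,40,0,1],
  [0,0,40,0,-1],
  [0,0,42,0,-1],
  [3,-30,0,0.14,-1],
  [3.5,-37.5,0,0,-1],
  [0,0,0,0,-1],
  [0,0,0,0,-1],
  [0,0,0,0,-1],
])

```text
time: 13.7
tool_pos: [0.5258, 0.001, 0.2255]
tool_rot: [-3.141, -0.001, 1.571]
contact_force: [-0.3, -0.4, 0.6]
opening: 0.0522
grip_force: 0.0
```

```bash
python3 cmp.py 9; python3 - <<'E'
import cv2
a=cv2.imread('pics/d9.png')[230:380,245:455];b=cv2.imread('pics/s9.png')[150:270,235:435]
cv2.imwrite('pics/c9.png',cv2.imread('pics/d9.png'))
E
```

```text
13.8 [0.52580251 0.0012315  0.22562907] [-3.14114446e+00 -2.90876402e-04  1.57188437e+00] 0.059819111552706056
pics/s9.png +y [-0.15 -0.2 ] 0.987
pics/s9.png +x [0. 0.] 0.997
pics/s9.png -y [-0.1  0.1] 0.997
pics/d9.png +y [ 0.   -0.25] 0.996
pics/d9.png +x [ 0.05 -0.1 ] 0.998
pics/d9.png -x [-0.2  0. ] 0.996
```

View pics/c9.png

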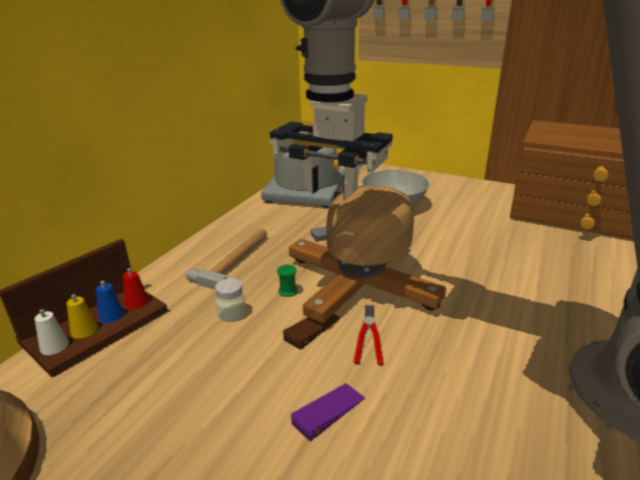

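The wedge sits under the bare foot (side (305,328)). The stand and everything else are where they were, and the arm is clear.

```bash
python3 -c "
from h import *
print(workorder.hand_in())"
```

```text
the job is handed in; nothing more can be done
None
```

The job is handed in: the dark wedge is seated under the bare +y foot, pushed a little harder than advised (about 8 N against 3 to 6 N) and raising that arm about 0.6 mm, with no lift seen at the other three feet and no stand shift; the arm end then held a 12 to 13 N press with about 0.2 mm of dip.

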